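Fresh core for the rewind plate

ROBOT

A 6-joint arm with a two-finger parallel gripper is mounted at the origin on the work surface. World frame = base frame: x ahead of the robot, y to its left, z up, the work surface at z = 0. Lengths are in m, angles in rad, forces in N, time in s.
With the tool pointing down it reaches from about 0.25 to 0.775 m from the base axis. Payload 4 kg.
Tool frame: the origin (TCP) lies at the very end of the fingers, on their centre line; the grasp point (between the pads) lies 19 mm behind it; z points along the fingers, y is the line along which they close (so a half turn about z gives the same grasp; the last joint's range is limited). The gripper opens to 85 mm and grips with 20 to 120 N. Pads are 22 mm wide; open, the fingers measure 114 mm over their backs; the gripper's body (76 mm by 85 mm) begins 54 mm behind the grasp point. The pads swing forward as they close: fully open they stand 13 mm farther back than shut.
Start: joints at [-1.427, 0.087, 1.371, -0, 1.684, -0.103], TCP at [0.134, -0.533, 0.231] pointing down, gripper open.
Joint ranges: [-3.1, 3.1], [-0.76, 2.03], [0.27, 2.55], [-1.08, 4.22], [0.17, 2.65], [-2.57, 2.57]. Speed limits (rad/s): [2.79, 2.79, 3.14, 3.14, 3.14, 3.14].

INTERFACE

Orientations are given as [roll, pitch, yaw] about the fixed x, y, z axes, in that order (R = Rz(yaw) Ry(pitch) Rx(roll)).
In Python, from cell import * gives the robot as it stands.
- The arm moves only by the tool servo_tool, never from a script. Its argument "commands" is a list of rows, each a list of 7 numbers: the opening, from 0 (shut) to 1 (fully open), then the shift along the tool's x, y, z in units of 250 mm (1.0 is 250 mm), then the turn, a rotation vector about the tool's x, y, z in units of 180 degrees (1.0 is 180 degrees). A call has 1 to 20 rows; each row is the pose to reach, as a shift and turn from the pose commanded when the call began, along the tool's axes at that moment, turning the shorter way round; what a row does not reach only later rows make up. A row lasts 1/10 s, in which the tool goes at most 50 mm and 8.59 degrees, less where a joint would pass 70% of its speed; a pose out of reach is approached as far as the arm can. A call with a number of a shift or a turn outside -1 to 1 is refused whole. A call with a gripper value outside its range is refused whole. The fingers move at their own pace and stop on an object; "newtons" is the grip in N (left out, the last holds). Time passes only in rows, so rows that repeat a pose let the fingers close. It gives the time, the measured TCP pose, the force, the opening and the grip force at its end, in the units of the state.
- read_state(): the state, without advancing time (a new reading comes with each control period).
- read_camera(name): name is "scene" or "top" or "wrist"; returns a dict with "color" (480x640x3 uint8, red, green, blue), "vertical_fov" (degrees; the focal length in pixels is half the picture's height over the tangent of half this angle, whatever the lens; pixels are square), "cx", "cy" (the principal point, pixels), "k1" (the pictures are not rectified: a ray, as slopes to the right and down, at radius r is drawn at 1 + k1 r^2 times it, then the intrinsics apply), "R" (3x3) and "t" (3): a world point X has camera coordinates R X + t; the wrist camera has in their place "tool_from_camera" (4x4, takes a point from camera to tool coordinates, whose origin is the TCP and whose axes are the flange's). Camera axes: x right, y down, z forward; pixel columns grow to the right and rows downward; lengths in m; the calibration is good to about 2 mm. A picture is of the moment at which its call begins: read the wrist's pose just before it. There is no depth.
- close_job(): hands the job in; it is judged then, once.
Trained networks look in the newest picture that a camera, given by its name, has taken for a name from the list of things; names that differ only in an ending like _2 or _b are one class to them, and where a whole thing is asked for, a point or a joint stands for the part that bears it (a point fixed in the world has none). Each returns a list of dicts, best first, with "p" (0 to 1); they miss things now and then, are a little off and sometimes report something else, mostly with a low value. They report only what shows in the picture. A call takes as long as a camera call. They do not tell look-alikes from the thing itself.
- outline_of(camera, label): "region" (480x640 bool, what is visible of it) and "xy" ([column, row] in pixels, amid what is visible of it).
The state is a dict: "time": time; "q": joint angles; "dq": joint speeds; "joint_efforts": joint torques, N m; "position": TCP position; "orientation": TCP orientation; "force": force on the tool from outside, world axes, zero at the start; "torque": the same for the moment, N m; "opening": finger opening in m; "grasp_force": force on a finger pad.
Only numpy, scipy, OpenCV 4.12 (cv2) and the standard library are available. Lean on these libraries where they do the work, as an engineer would, in place of code of your own. Each camera call takes 0.05 s, during which the arm holds its last target. There are 200 camera calls.

TASK

Put a fresh core on the rewind plate: first switch the rewinder's drive off by throwing its T-handled lever fully over to its other stop, leaving the ball-handled lamp switch as it is. Then fold both flaps of the carton well back past upright, take out the film core and set it down gently, flat and wholly on the rubber pad in the middle of the plate, with nothing else on the bench shifted.

Things in the scene. Friction and masses are not known exactly. Their poses are not given: they have to be found in the camera images.
- drive_lever (a joint): Drive switch lever: 12 mm steel stem, black T-bar on top (18 mm thick, 60 mm long along the box's x). Pivots about the box's x axis, 52 mm above the box's underside; T-bar 90 mm from the pivot. 0 rad = on, at its stop, leaning 0.5 rad to the box's -y; 1.0 = off, leaning 0.5 to +y. Over-centre: upright at 0.5, it falls to the side it leans to. About 2 N moves it.
- drive_tip (a point): Middle of the T-bar on the drive lever (moves with the lever).
- drive_switch: Grey switch box of the drive, fixed, 70 mm (x) by 120 mm (y), 64 mm high at the two cheeks either side of the lever; origin at the centre of its underside. It stands under the strip lamp, beside the lamp's own switch; the two may have changed places.
- lamp_lever (a joint): Lever of the lamp's switch, on an equal box, the same but for a black ball of 40 mm in place of the T-bar. 0 rad = on, where it stands and must stay.
- lamp_tip (a point): Centre of the ball on the lamp lever.
- strip_lamp: Fixed lamp bridge: aluminium bar 30 mm (x) by 500 mm (y), from 230 to 260 mm above the bench, right above the switch levers, on two 16 mm square posts at y = -230 and +230 mm of its frame (feet 70 by 50 mm, 10 mm high). Origin on the bench under the bar's middle. It blocks a vertical tool over the levers: come in tilted from the robot's side.
- carton: Fixed brown carton, outside 160 mm (x) by 200 mm (y), 75 mm high, walls and floor 5 mm; origin at the centre of its underside. Its two flaps stand half open.
- flap_left (a joint): Flap on the carton's +y top edge, 156 mm long along x, 72 mm from hinge to free edge, 4 mm thick. Hinge along x at carton y = +100 mm, z = 75 mm. 0 rad = shut (level, over the inside), pi/2 = upright, up to 2.7 = folded outward. It stays where it is left.
- flap_right (a joint): The same flap on the carton's -y top edge: hinge at carton y = -100 mm, z = 75 mm; same joint values, opening towards -y.
- flap_left_edge (a point): Middle of the left flap's free edge.
- flap_right_edge (a point): Middle of the right flap's free edge.
- core: Loose white plastic film core in the carton: ring of 66 mm outside and 25 mm inside diameter, 45 mm high, about 90 g, axis z upright; origin at the centre of its underside.
- plate: Fixed round rewind plate, 160 mm across, top 20 mm above the bench; origin on the bench at its centre.
- pad (a point): Centre of the top of the plate's black rubber pad: 110 mm across, its top 23 mm above the bench.
- loupe: Bystander: black loupe, 46 mm across, 48 mm high, standing; origin under its centre.
- film_roll: Bystander: dark roll of film lying flat, 110 mm across, 35 mm high.
- film_tin: Bystander: steel film tin lying flat, 146 mm across, 45 mm high.
- pot: Bystander: blue pot of 74 mm across and 90 mm high with pencils up to 175 mm high.
- marker: Bystander: black marker pen, lying, 135 mm long, 18 mm thick; x along it.
Not all that is in view belongs to the job. What is shaped like the core but green is not meant.

How it is judged:
On the way, in this order (a step that is already met when the one before it is completed fails the run):
1. the drive lever is thrown over to off (value of joint drive_lever above 0.88 rad), for 0.2 s.
2. both carton flaps are folded back past upright, with the drive still off (value of joint each of flap_left, flap_right above 1.75 rad and value of joint drive_lever above 0.88 rad), for 0.2 s.
At the end, for the whole second after the job is handed in: The drive lever rests at off (over 0.88 of 1.0 rad), the lamp lever at on (under 0.2 rad), both flaps are past 1.75 rad, and the core lies at rest on its end face on the pad (height within 5 mm, tilt under 0.1 rad), its centre within 22 mm of the pad's centre, so wholly on the pad (all of step 2 and value of joint lamp_lever below 0.2 rad and horizontal distance between core and pad below 0.022 m and z of core in the frame of pad between -0.005 and 0.005 m and angle between the z axis of core and the z axis of plate, either way round below 0.1 rad and linear speed of core below 0.02 m/s); the robot touches nothing.
It fails at once if the lamp switch is moved (value of joint lamp_lever above 0.25 rad).
It fails at once if the core is dropped or thrown (moves at over 0.6 m/s untouched, a fall of about 20 mm) (contact force between the fingers and core below 0.02 N and linear speed of core above 0.6 m/s).
It fails at once if a bystander is shifted by more than 30 mm (distance of any of loupe, film_roll, film_tin, pot, marker from where it was at the start of the episode above 0.03 m).
It also fails if it takes over 72 s, if anything falls off the work surface, if the arm or the gripper's body presses on something with over 40 N, if the wrist force passes 120 N, or if a joint passes its speed limit or range.

## Working session

There is one attempt and no reset: what is moved stays moved. The work goes in short steps, Python scripts to look and compute and a tool call to move; the robot and the scene stay as the last step left them, time stands still between calls to the robot, and variables do not carry over. Pictures are saved under pics/ and viewed, at most 10 in all, crops included, and the job is handed in when it is done.

Besides the shell and the picture viewer there is one more tool, called after "Call:" as name([rows], argument=value, ...), one row to a line, values as JSON. servo_tool: Moves the arm, as the interface text tells. Its arguments: {"type":"object","properties":{"commands":{"type":"array","items":{"type":"array","items":{"type":"number"}}},"newtons":{"type":"number"}},"required":["commands"]}

```bash
ls; mkdir -p pics
cat > h.py <<'E'
from cell import *
import numpy as np, cv2
from scipy.spatial.transform import Rotation as Ro
def cam(name):
    s=read_state(); c=read_camera(name)
    f=240/np.tan(np.radians(c["vertical_fov"])/2)
    c["f"]=f
    if name=="wrist":
        T=np.eye(4);T[:3,:3]=Ro.from_euler('xyz',s["orientation"]).as_matrix();T[:3,3]=s["position"]
        M=np.linalg.inv(T@np.array(c["tool_from_camera"])); c["R"]=M[:3,:3];c["t"]=M[:3,3]
    c["R"]=np.array(c["R"]);c["t"]=np.array(c["t"])
    return c
def K(c): return np.array([[c["f"],0,c["cx"]],[0,c["f"],c["cy"]],[0,0,1.]])
def ray(c,uv):
    p=cv2.undistortPoints(np.array([[uv]],float),K(c),np.array([c["k1"],0,0,0,0.]))[0,0]
    d=c["R"].T@np.array([p[0],p[1],1]); return -c["R"].T@c["t"], d/np.linalg.norm(d)
def onz(c,uv,z):
    o,d=ray(c,uv); return o+d*(z-o[2])/d[2]
def proj(c,X):
    return cv2.projectPoints(np.array(X,float).reshape(-1,1,3),cv2.Rodrigues(c["R"])[0],c["t"],K(c),np.array([c["k1"],0,0,0,0.]))[0].reshape(-1,2)
def tri(rs):
    A=sum(np.eye(3)-np.outer(d,d) for o,d in rs); b=sum((np.eye(3)-np.outer(d,d))@o for o,d in rs)
    return np.linalg.solve(A,b)
def save(c,n): cv2.imwrite("pics/"+n,c["color"][:,:,::-1])
E
cat > a.py <<'E'
from h import *
names="drive_lever drive_tip drive_switch lamp_lever lamp_tip strip_lamp carton flap_left flap_right core plate pad loupe film_roll film_tin pot marker flap_left_edge flap_right_edge".split()
C={n:cam(n) for n in("scene","top")}
ims=[]
for n,c in C.items():
    print(n,"cam at",(-c["R"].T@c["t"]).round(3)); save(c,n+"0.png")
    for l in names:
        try: r=outline_of(n,l)
        except Exception as e: print(l,e); continue
        print(l,[(round(float(x["p"]),2),np.round(x["xy"]).tolist(),int(x["region"].sum()),onz(c,x["xy"],0).round(3)[:2].tolist()) for x in r[:3]])
E
python3 a.py; python3 -c "
from h import *;print(read_state())"
```

```text
pics
scene cam at [ 1.196 -0.793  0.993]
drive_lever [(0.79, [448.0, 201.0], 264, [0.556, 0.267])]
drive_tip [(0.8, [445.0, 200.0], 240, [0.549, 0.266]), (0.69, [365.0, 347.0], 4100, [0.74, -0.237])]
drive_switch [(0.55, [450.0, 222.0], 1568, [0.615, 0.206])]
lamp_lever [(0.55, [410.0, 227.0], 277, [0.558, 0.114]), (0.42, [391.0, 191.0], 1009, [0.425, 0.186])]
lamp_tip [(0.53, [410.0, 229.0], 314, [0.562, 0.11])]
strip_lamp [(0.95, [432.0, 184.0], 5492, [0.481, 0.295]), (0.34, [441.0, 303.0], 2065, [0.771, -0.026])]
carton [(0.87, [269.0, 293.0], 7622, [0.491, -0.293]), (0.61, [411.0, 224.0], 300, [0.551, 0.126])]
flap_left [(0.78, [299.0, 253.0], 456, [0.439, -0.159])]
flap_right [(0.7, [402.0, 207.0], 983, [0.491, 0.158]), (0.67, [411.0, 225.0], 282, [0.554, 0.12]), (0.59, [242.0, 288.0], 2087, [0.437, -0.331])]
core [(0.95, [162.0, 329.0], 1079, [0.417, -0.526]), (0.94, [202.0, 346.0], 1115, [0.51, -0.487]), (0.91, [244.0, 377.0], 1218, [0.628, -0.467])]
plate [(0.89, [392.0, 188.0], 1002, [0.418, 0.199])]
pad [(0.74, [400.0, 207.0], 945, [0.487, 0.156]), (0.51, [449.0, 201.0], 27
[... 2222 characters left out ...]
242.0], 1504, [0.51, -0.389])]
{'time': 2.0, 'q': array([-1.42708850e+00,  8.72053306e-02,  1.37068877e+00, -1.12081482e-05,
        1.68360448e+00, -1.03114308e-01]), 'dq': array([-0.00149624,  0.00044967,  0.00070936, -0.00128035, -0.0001171 ,
        0.00028602]), 'joint_efforts': array([-3.29633089e-06, -3.51718247e+01, -3.13454676e+01, -1.57224681e-04,
        3.72964460e-04,  1.04145667e-05]), 'position': array([ 0.13436507, -0.53335419,  0.23134367]), 'orientation': array([3.14150022e+00, 2.07611064e-05, 2.46820874e-01]), 'force': array([ 0.40187191,  0.40855844, -0.35361166]), 'torque': array([-0.03257972,  0.08007063,  0.05171439]), 'grasp_force': 0.0, 'opening': 0.0854100496047451}
```

```bash
python3 -c "
import cv2
a=cv2.imread('pics/scene0.png');cv2.imwrite('pics/s1.png',cv2.resize(a[130:430,120:560],(800,545),interpolation=3))
a=cv2.imread('pics/top0.png');cv2.imwrite('pics/t1.png',cv2.resize(a[80:380,120:520],(800,600),interpolation=3))"
```

```text
(no output)
```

View pics/s1.png

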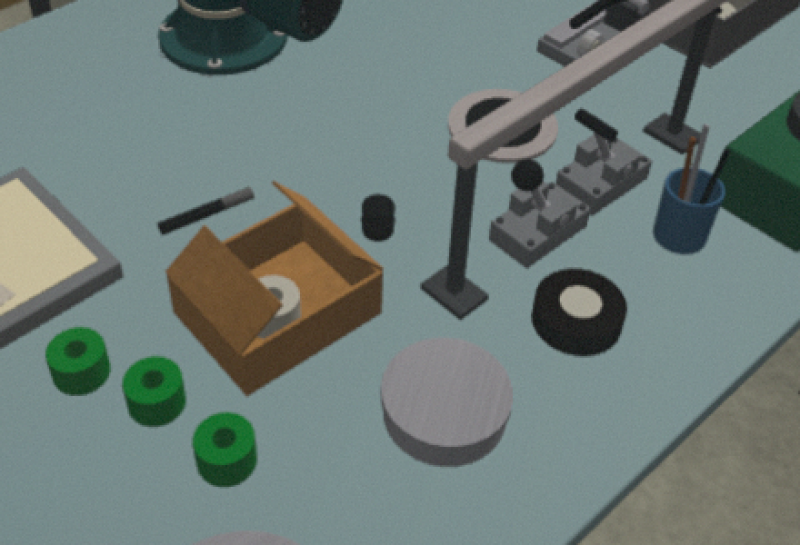

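View pics/t1.png

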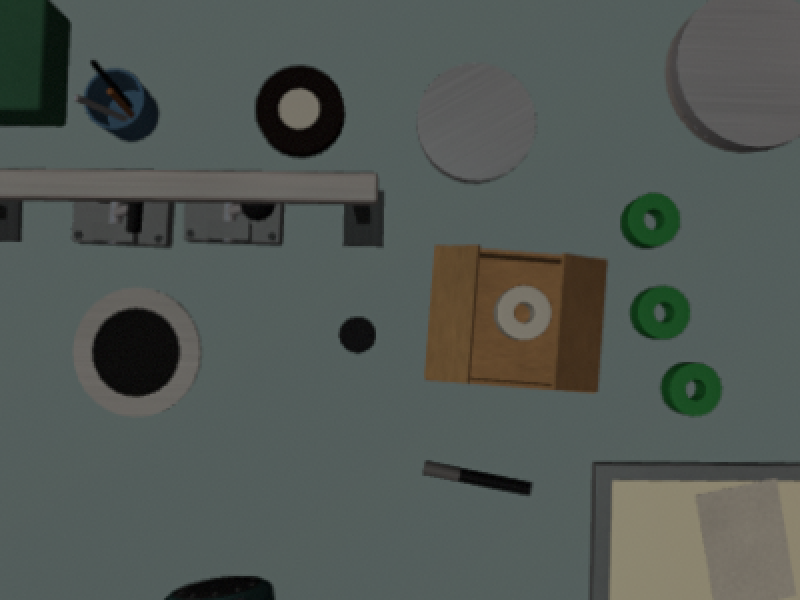

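Crops: the drive box is the left one in the top view, with its T-bar at px (187,187) leaning to world −y. The lamp's ball is at (249,185). The candidates for the core are the white ring in the carton at (381,236) and the green look-alikes at (445,190), (450,236) and (466,275); the white one is right. Now I fit the poses.

```bash
cat > fit.py <<'E'
from h import *
from scipy.optimize import least_squares
S=cam("scene");T=cam("top")
t=lambda x,y:(120+x/2,80+y/2); s=lambda x,y:(120+.55*x,130+.55*y)
obs=[ # cam, flap(+1 L,-1 R), 0 hinge/1 free, xsign, px
(T,1,0,1,t(435,246)),(T,1,0,-1,t(426,380)),(T,1,1,1,t(480,247)),(T,1,1,-1,t(471,383)),
(T,-1,0,1,t(607,260)),(T,-1,0,-1,t(597,392)),(T,-1,1,1,t(565,254)),(T,-1,1,-1,t(556,389)),
(S,-1,1,-1,s(205,227)),(S,-1,1,1,s(279,300)),(S,-1,0,-1,s(167,271)),(S,-1,0,1,s(247,357)),
(S,1,1,-1,s(275,183)),(S,1,0,1,s(382,268))]
def pt(p,f,k,xs):
    a=p[3] if f>0 else p[4]
    l=np.array([.078*xs,f*(.1-k*.072*np.cos(a)),.075+k*.072*np.sin(a)])
    return Ro.from_euler('z',p[2]).apply(l)+[p[0],p[1],0]
def res(p): return np.concatenate([proj(c,pt(p,f,k,x))[0]-u for c,f,k,x,u in obs])
r=least_squares(res,[.52,-.31,0,.8,.8],loss='soft_l1'); print("carton x y yaw aL aR",r.x.round(3)); print(r.fun.reshape(-1,2).round(1).tolist())
p=r.x
o=[x for n in("scene","top") for x in [outline_of(n,"core")]]
cc=[tri([ray(S,s(278,292)),ray(T,t(523,312))])]; print("core top tri (rough)",cc, "top@.05",onz(T,t(523,312),.05))
a=[max((q for q in outline_of(n,"drive_tip")),key=lambda q:q["p"])["xy"] for n in("scene","top")]
print("drive tip scene@.131",onz(S,a[0],.131),"T crop",onz(T,t(135,218),.131))
b=[outline_of(n,"lamp_tip")[0]["xy"] for n in("scene","top")]
print("lamp tip",tri([ray(S,b[0]),ray(T,b[1])]),onz(S,b[0],.131), onz(S,s(527,174),.131))
for n,c in(("scene",S),("top",T)):
    for l in("plate","pad"):
        q=outline_of(n,l)
        for w in q[:2]: print(n,l,w["p"],w["xy"],onz(c,w["xy"],.022).round(3))
print("pad top",onz(T,t(136,352),.023),"pad scene",onz(S,s(503,123),.023),"tri",tri([ray(T,t(136,352)),ray(S,s(503,123))]))
print("drive box front corners z.0",onz(T,t(73,243),.03),onz(T,t(170,246),.03),"lamp box",onz(T,t(186,242),.03),onz(T,t(281,245),.03))
print("bar end",onz(T,t(378,172),.26),onz(T,t(378,200),.26),onz(T,t(0,201),.26))
print("bar end tri front", tri([ray(T,t(378,200)),ray(S,s(452,148))]))
E
python3 fit.py
```

```text
carton x y yaw aL aR [ 0.515 -0.303 -0.055  0.854  0.701]
[[0.2, 0.3], [-0.0, -0.5], [-0.2, -1.0], [-0.5, 0.4], [-1.6, -0.5], [-0.9, -0.6], [-0.1, -1.0], [-0.2, 0.3], [-1.6, -2.1], [0.8, 1.3], [-0.4, 0.4], [-3.0, -1.6], [-2.8, -0.1], [-0.3, 0.8]]
core top tri (rough) [array([ 0.52613893, -0.31192076,  0.05330668])] top@.05 [ 0.52398782 -0.3150013   0.05      ]
drive tip scene@.131 [0.63923484 0.13844182 0.131     ] T crop [0.62010423 0.13450201 0.131     ]
lamp tip [0.63843687 0.00474121 0.11869715] [ 0.64884134 -0.00272316  0.131     ] [ 0.63850927 -0.0024629   0.131     ]
scene plate 0.59 [400.6, 206.2] [0.502 0.136 0.022]
scene pad 0.78 [401.5, 204.5] [0.499 0.143 0.022]
scene pad 0.68 [328.7, 251.7] [ 0.5   -0.117  0.022]
top plate 0.86 [185.5, 258.0] [0.463 0.163 0.022]
top plate 0.67 [181.0, 183.4] [0.647 0.179 0.022]
top pad 0.64 [186.1, 255.0] [0.47  0.161 0.022]
pad top [0.46761404 0.15634564 0.023     ] pad scene [0.47248445 0.15365363 0.023     ] tri [0.46805867 0.15823807 0.01764118]
drive box front corners z.0 [0.60048511 0.23704926 0.03      ] [0.59832321 0.11563812 0.03      ] lamp box [0.60351327 0.0959619  0.03      ] [ 0.60153292 -0.02094453  0.03      ]
bar end [ 0.65400469 -0.14027035  0.26      ] [ 0.6259487  -0.14075985  0.26      ] [0.62044347 0.24139197 0.26      ]
bar end tri front [ 0.62941824 -0.13909001  0.2462237 ]
```

```bash
cat >> h.py <<'E'
def Rt(pitch,yaw=0): # tool down, tilted by pitch toward heading yaw
    return Ro.from_euler('z',yaw)*Ro.from_euler('x',np.pi)*Ro.from_euler('y',pitch)
def plan(*wps,start=None):
    s=read_state(); P=np.array(s["position"]);Q=Ro.from_euler('xyz',s["orientation"])
    if start: P,Q=np.array(start[0]),start[1]
    print("t",s["time"],"P",P.round(4),"rpy",Q.as_euler('xyz').round(3),"open",round(s["opening"],4))
    for X,R in wps:
        print((np.r_[Q.inv().apply(np.array(X)-P)/.25,(Q.inv()*R).as_rotvec()/np.pi]).round(3).tolist())
E
python3 -c "
from h import *
print(Rt(.785).as_matrix()[:,2])
plan(([.45,.08,.25],Rt(.785)),([.35,-.2,.25],Rt(.5)))"
```

```text
[ 7.06825181e-01 -8.66300780e-17 -7.07388269e-01]
t 2.6 P [ 0.1344 -0.5334  0.2313] rpy [3.141 0.    0.247] open 0.0855
[1.824, -2.071, -0.075, -0.031, 0.249, 0.074]
[1.162, -1.082, -0.075, -0.02, 0.158, 0.077]
```

Call:
servo_tool([
  [0,0.9,-1,-0.08,-0.01,0.12,0.04],
  [0,0.9,-1,-0.08,-0.01,0.12,0.04],
  [0,0.9,-1,-0.08,-0.01,0.12,0.04],
  [0,0.9,-1,-0.08,-0.01,0.12,0.04],
  [0,0.9,-1,-0.08,-0.01,0.12,0.04],
  [0,0.9,-1,-0.08,-0.01,0.12,0.04],
  [0,0.9,-1,-0.08,-0.01,0.12,0.04],
  [0,0.9,-1,-0.08,-0.01,0.12,0.04],
])

```text
time: 3.4
position: [0.2928, -0.2325, 0.2526]
orientation: [3.131, -0.38, 0.129]
force: [0.1, -0.1, -0.0]
opening: -0.0001
grasp_force: 0.0
```

```bash
python3 -c "
from h import *
plan(([.45,.08,.25],Rt(.785)))"
```

```text
t 3.4 P [ 0.2928 -0.2325  0.2526] rpy [ 3.131 -0.38   0.129] open -0.0001
[0.724, -1.162, 0.288, -0.019, 0.129, 0.035]
```

Call:
servo_tool([
  [0,0.72,-1,0.29,-0.02,0.13,0.035],
  [0,0.72,-1,0.29,-0.02,0.13,0.035],
  [0,0.72,-1,0.29,-0.02,0.13,0.035],
  [0,0.72,-1,0.29,-0.02,0.13,0.035],
  [0,0.72,-1,0.29,-0.02,0.13,0.035],
  [0,0.72,-1,0.29,-0.02,0.13,0.035],
  [0,0.72,-1,0.29,-0.02,0.13,0.035],
  [0,0.72,-1,0.29,-0.02,0.13,0.035],
])

```text
time: 4.2
position: [0.4548, 0.0399, 0.2487]
orientation: [-3.141, -0.788, 0.001]
force: [0.6, 0.1, 0.3]
opening: -0.0001
grasp_force: 0.0
```

```bash
python3 -c "
from h import *
c=cam('wrist');save(c,'w1.png')
for l in('drive_tip','lamp_tip','drive_lever','pad'):
    for q in outline_of('wrist',l)[:2]:
        print(l,round(q['p'],2),np.round(q['xy']),int(q['region'].sum()),onz(c,q['xy'],.131 if l!='pad' else .023).round(3))
for P in([.638,.135,.131],[.635,.177,.052],[.468,.157,.023]): print(P,proj(c,P))
plan(([.56,.1,.16],Rt(.785)),([.632,.1,.125],Rt(.785)),([.632,.195,.13],Rt(.785)))"
```

```text
drive_tip 0.97 [212. 164.] 1681 [0.626 0.136 0.131]
drive_tip 0.55 [624. 274.] 5909 [ 0.523 -0.181  0.131]
lamp_tip 0.61 [368. 158.] 2286 [0.633 0.001 0.131]
pad 0.71 [181. 342.] 8944 [0.501 0.175 0.023]
[0.638, 0.135, 0.131] [[215.01728815 153.65514384]]
[0.635, 0.177, 0.052] [[192.51843441 206.2554105 ]]
[0.468, 0.157, 0.023] [[194.4132935  377.55155454]]
t 4.45 P [0.4547 0.034  0.2483] rpy [-3.142 -0.787 -0.009] open -0.0005
[0.046, -0.268, 0.546, 0.002, -0.0, -0.002]
[0.15, -0.27, 0.849, 0.002, -0.0, -0.002]
[0.162, -0.65, 0.832, 0.002, -0.0, -0.002]
```

View pics/w1.png

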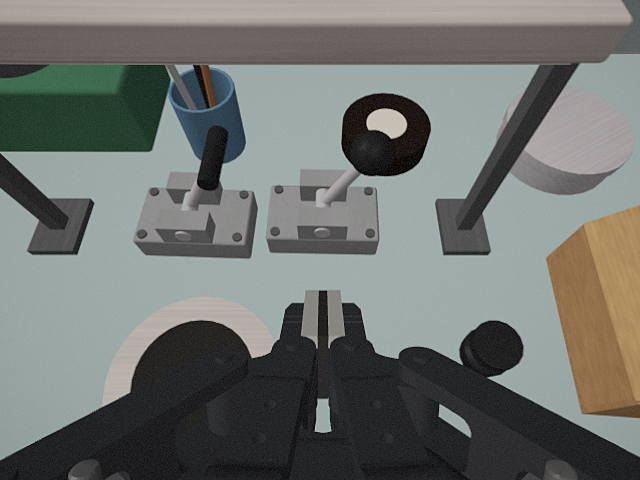

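```bash
python3 -c "
from h import *
R=Rt(.95)
print(np.array(read_camera('wrist')['tool_from_camera']).round(3)[:3,3])
plan(([.54,.085,.17],R),([.63,.085,.13],R),([.63,.14,.135],R),([.63,.2,.13],R),([.63,.17,.13],R))"
```

```text
[ 0.073 -0.    -0.143]
t 4.5 P [0.4547 0.0334 0.2483] rpy [-3.141 -0.787 -0.011] open -0.0004
[0.018, -0.21, 0.461, 0.002, 0.052, -0.002]
[0.158, -0.213, 0.829, 0.002, 0.052, -0.002]
[0.171, -0.433, 0.814, 0.002, 0.052, -0.002]
[0.155, -0.673, 0.826, 0.002, 0.052, -0.002]
[0.156, -0.553, 0.827, 0.002, 0.052, -0.002]
```

Call:
servo_tool([
  [0,0.018,-0.21,0.46,0,0.052,0],
  [0,0.018,-0.21,0.46,0,0.052,0],
  [0,0.018,-0.21,0.46,0,0.052,0],
  [0,0.16,-0.21,0.83,0,0.052,0],
  [0,0.16,-0.21,0.83,0,0.052,0],
  [0,0.16,-0.21,0.83,0,0.052,0],
  [0,0.16,-0.28,0.825,0,0.052,0],
  [0,0.165,-0.34,0.82,0,0.052,0],
  [0,0.17,-0.4,0.815,0,0.052,0],
  [0,0.17,-0.46,0.815,0,0.052,0],
  [0,0.17,-0.52,0.815,0,0.052,0],
  [0,0.165,-0.58,0.82,0,0.052,0],
  [0,0.16,-0.62,0.825,0,0.052,0],
  [0,0.155,-0.66,0.826,0,0.052,0],
  [0,0.155,-0.66,0.826,0,0.052,0],
])

```text
time: 6.0
position: [0.6311, 0.1954, 0.1347]
orientation: [-3.136, -0.946, -0.009]
force: [0.1, -0.6, 0.4]
opening: 0.0002
grasp_force: 0.0
```

```bash
python3 -c "
from h import *
c=cam('scene');q=outline_of('scene','drive_tip')[:2]
for a in q: print(a['p'],a['xy'])
print('off would be',proj(c,[.638,.22,.131]),'on',proj(c,[.638,.135,.131]))
cv2.imwrite('pics/s2.png',cv2.resize(c['color'][150:270,340:540,::-1],(800,480),interpolation=3))
plan(([.63,.18,.13],Rt(.95)),([.5,.15,.2],Rt(.8)))"
```

```text
0.75 [464.7, 190.1]
off would be [[470.93727959 184.08938204]] on [[448.65371834 199.17631874]]
t 6.1 P [0.6307 0.1952 0.134 ] rpy [-3.138 -0.945 -0.008] open -0.0001
[-0.014, 0.061, 0.007, 0.001, 0.001, -0.002]
[-0.091, 0.183, -0.578, 0.001, -0.046, -0.002]
```

View pics/s2.png

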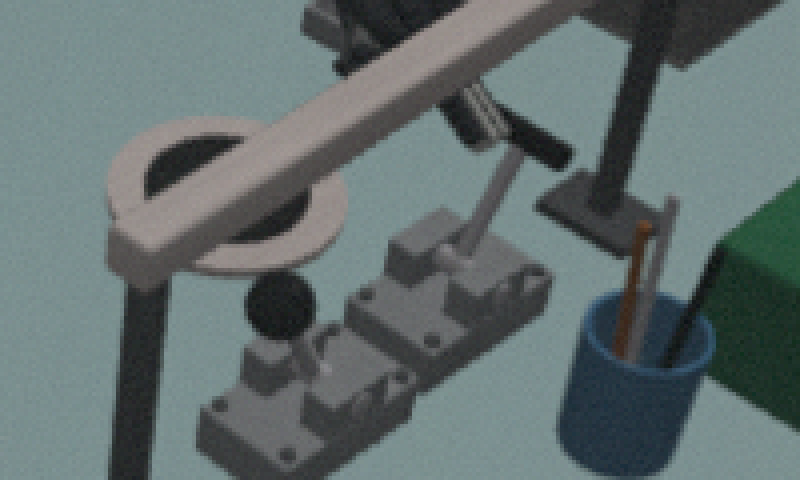

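The T-bar stands at px (474,184), which agrees with the predicted off position (471,184), and the ball is untouched. I back out.

Call:
servo_tool([
  [0,-0.014,0.06,0.0,0,0,0],
  [0,-0.014,0.06,0.0,0,0,0],
  [0,-0.05,0.12,-0.58,0,0,0],
  [0,-0.05,0.12,-0.58,0,0,0],
  [0,-0.05,0.12,-0.58,0,0,0],
  [0,-0.35,0.9,-0.7,0,-0.25,0],
  [0,-0.35,0.9,-0.7,0,-0.25,0],
  [0,-0.35,0.9,-0.7,0,-0.25,0],
  [0,-0.35,0.9,-0.7,0,-0.25,0],
  [0,-0.35,0.9,-0.7,0,-0.25,0],
  [0,-0.35,0.9,-0.7,0,-0.25,0],
  [0,-0.35,0.9,-0.7,0,-0.25,0],
])

```text
time: 7.3
position: [0.4389, -0.0311, 0.1644]
orientation: [-3.14, -0.157, -0.009]
force: [-0.1, 0.3, 0.5]
opening: 0.0
grasp_force: 0.0
```

```bash
python3 -c "
from h import *
c=cam('scene')
print([(q['p'],q['xy']) for q in outline_of('scene','drive_tip')[:2]])
plan(([.515,-.24,.26],Rt(0,-.055)),([.45,-.2,.26],Rt(0,-.055)))"
```

```text
[(0.64, [466.5, 186.2]), (0.56, [268.3, 289.4])]
t 7.4 P [ 0.4371 -0.0281  0.1641] rpy [-3.139e+00 -1.590e-01 -3.000e-03] open -0.0002
[0.371, 0.846, -0.331, -0.002, -0.051, 0.016]
[0.114, 0.686, -0.372, -0.002, -0.051, 0.016]
```

Call:
servo_tool([
  [0,0.08,0.3,-0.53,0,-0.05,0.017],
  [0,0.08,0.97,-0.53,0,-0.05,0.017],
  [0,0.08,0.97,-0.53,0,-0.05,0.017],
  [0,0.08,0.97,-0.53,0,-0.05,0.017],
  [0,0.08,0.97,-0.53,0,-0.05,0.017],
  [0,0.08,0.97,-0.53,0,-0.05,0.017],
  [0,0.08,0.97,-0.53,0,-0.05,0.017],
  [0,0.08,0.97,-0.53,0,-0.05,0.017],
  [0,0.08,0.97,-0.53,0,-0.05,0.017],
])

```text
time: 8.3
position: [0.4346, -0.2683, 0.2978]
orientation: [-3.135, -0.002, -0.053]
force: [-0.1, -0.0, 0.0]
opening: -0.0001
grasp_force: 0.0
```

```bash
python3 -c "
from h import *
c=cam('wrist');save(c,'w2.png')
for l in('core','flap_left','flap_right'):
    for q in outline_of('wrist',l)[:2]:
        print(l,round(q['p'],2),np.round(q['xy']),int(q['region'].sum()),onz(c,q['xy'],.05).round(3))
p=[.515,-.303,-.055,.854,.701]
for f in(1,-1):
  for k in(0,1):
    a=p[3] if f>0 else p[4]
    print(f,k,[proj(c,Ro.from_euler('z',p[2]).apply([.078*x,f*(.1-k*.072*np.cos(a)),.075+k*.072*np.sin(a)])+[p[0],p[1],0]).round().tolist() for x in(-1,1)])
R=Rt(0,-.055)
plan(([.515,-.303,.20],R),([.515,-.303,.1],R),([.521,-.18,.1],R),([.521,-.18,.2],R))"
```

```text
core 0.95 [576. 182.] 4836 [ 0.437 -0.514  0.05 ]
core 0.62 [374.  94.] 3704 [ 0.529 -0.319  0.05 ]
flap_left 0.63 [266. 100.] 10647 [ 0.529 -0.219  0.05 ]
flap_right 0.89 [446. 100.] 12574 [ 0.52  -0.386  0.05 ]
1 0 [[[250.0, 198.0]], [[240.0, 10.0]]]
1 1 [[[296.0, 210.0]], [[293.0, -12.0]]]
-1 0 [[[465.0, 199.0]], [[485.0, 10.0]]]
-1 1 [[[416.0, 209.0]], [[432.0, -8.0]]]
t 8.5 P [ 0.4348 -0.2692  0.2978] rpy [-3.135e+00 -2.000e-03 -5.400e-02] open -0.0001
[0.327, 0.12, 0.391, -0.002, -0.001, 0.0]
[0.326, 0.123, 0.791, -0.002, -0.001, 0.0]
[0.324, -0.37, 0.794, -0.002, -0.001, 0.0]
[0.324, -0.372, 0.394, -0.002, -0.001, 0.0]
```

View pics/w2.png

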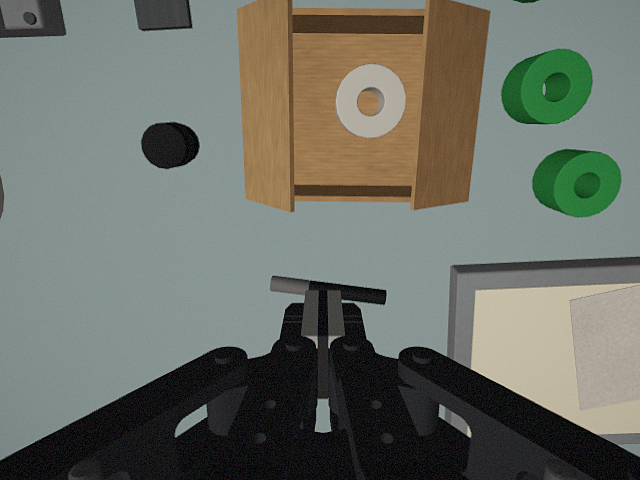

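Call:
servo_tool([
  [0,0.325,0.12,0.39,0,0,0],
  [0,0.325,0.12,0.39,0,0,0],
  [0,0.325,0.12,0.39,0,0,0],
  [0,0.325,0.12,0.6,0,0,0],
  [0,0.325,0.12,0.79,0,0,0],
  [0,0.325,0.12,0.79,0,0,0],
  [0,0.325,0.04,0.79,0,0,0],
  [0,0.325,-0.04,0.79,0,0,0],
  [0,0.325,-0.12,0.79,0,0,0],
  [0,0.325,-0.18,0.79,0,0,0],
  [0,0.325,-0.24,0.79,0,0,0],
  [0,0.325,-0.29,0.79,0,0,0],
  [0,0.325,-0.34,0.79,0,0,0],
  [0,0.325,-0.34,0.79,0,0,0],
])

```text
time: 9.9
position: [0.5216, -0.1872, 0.1024]
orientation: [-3.135, -0.003, -0.053]
force: [1.0, -0.7, -0.1]
opening: 0.0
grasp_force: 0.0
```

```bash
python3 -c "
from h import *
R=Rt(0,-.055)
plan(([.515,-.303,.1],R),([.509,-.420,.1],R))"
```

```text
t 9.9 P [ 0.5216 -0.1872  0.1024] rpy [-3.135e+00 -3.000e-03 -5.300e-02] open 0.0
[-0.002, 0.464, 0.006, -0.002, -0.001, 0.001]
[-0.001, 0.933, 0.004, -0.002, -0.001, 0.001]
```

Call:
servo_tool([
  [0,0,0.2,0,0,0,0],
  [0,0,0.4,0,0,0,0],
  [0,0,0.5,0,0,0,0],
  [0,0,0.58,0,0,0,0],
  [0,0,0.66,0,0,0,0],
  [0,0,0.73,0,0,0,0],
  [0,0,0.79,0,0,0,0],
  [0,0,0.84,0,0,0,0],
  [0,0,0.89,0,0,0,0],
  [0,0,0.935,0,0,0,0],
  [0,0,0.935,0,0,0,0],
  [0,0,0.6,-0.4,0,0,0],
  [1,-0.3,0.5,-0.7,0,0,0],
  [1,-0.3,0.5,-0.7,0,0,0],
  [1,-0.3,0.5,-0.7,0,0,0],
  [1,-0.3,0.5,-0.7,0,0,0],
  [1,-0.3,0.5,-0.7,0,0,0],
])

```text
time: 11.6
position: [0.4392, -0.3104, 0.28]
orientation: [-3.14, -0.008, -0.055]
force: [-0.1, -0.0, 0.4]
opening: 0.0722
grasp_force: 0.0
```

```bash
cat > core.py <<'E'
from h import *
c=cam('wrist');save(c,'w3.png')
T=cam('top');save(T,'t3.png')
uv=[]
for n,C in(('wrist',c),('top',T)):
    hsv=cv2.cvtColor(C['color'],cv2.COLOR_RGB2HSV)
    for q in outline_of(n,'core')[:4]:
        print(n,round(q['p'],2),np.round(q['xy'],1),onz(C,q['xy'],.05).round(4),'sat',np.median(hsv[q['region']][:,1]))
for l in('flap_left','flap_right'):
    for q in outline_of('top',l)[:2]: print(l,q['p'],q['xy'],onz(T,q['xy'],.1).round(3))
plan()
E
python3 core.py
```

```text
wrist 0.88 [537.9  94.9] [ 0.5251 -0.505   0.05  ] sat 167.0
wrist 0.87 [547.2 193.6] [ 0.4362 -0.5221  0.05  ] sat 166.0
wrist 0.61 [484.4   1.5] [ 0.6012 -0.4536  0.05  ] sat 177.0
top 0.82 [383.8 235.3] [ 0.5258 -0.3205  0.05  ] sat 31.0
top 0.74 [471.9 270.2] [ 0.4448 -0.537   0.05  ] sat 167.0
top 0.63 [441.3 190.7] [ 0.6364 -0.4598  0.05  ] sat 169.0
top 0.54 [455.3 234.3] [ 0.5311 -0.4949  0.05  ] sat 169.0
flap_left 0.75 [324.8, 233.0] [ 0.527 -0.178  0.1  ]
flap_right 0.92 [434.2, 230.7] [ 0.537 -0.431  0.1  ]
t 11.9 P [ 0.4387 -0.311   0.2723] rpy [-3.132e+00  2.000e-03 -5.600e-02] open 0.0853
```

View pics/w3.png

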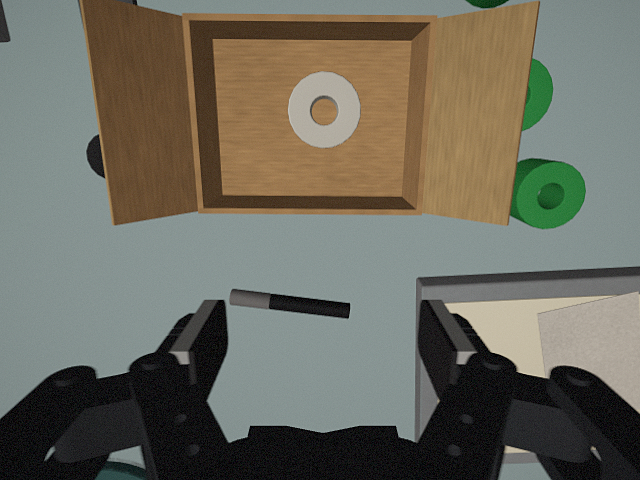

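```bash
cat > tri2.py <<'E'
from h import *
def ring(im,u,v):
    h=cv2.cvtColor(im,cv2.COLOR_RGB2HSV); m=((h[:,:,1]<60)&(h[:,:,2]>150)).astype(np.uint8)
    z=np.zeros_like(m); z[v-55:v+55,u-55:u+55]=m[v-55:v+55,u-55:u+55]
    z=cv2.morphologyEx(z,cv2.MORPH_OPEN,np.ones((3,3)))
    k=max(cv2.findContours(z,cv2.RETR_EXTERNAL,0*0+cv2.CHAIN_APPROX_NONE)[0],key=cv2.contourArea)
    return cv2.fitEllipse(cv2.convexHull(k))
c=cam('wrist'); e3=ring(c['color'],324,109); print(e3)
im2=cv2.imread('pics/w2.png')[:,:,::-1].copy(); e2=ring(im2,371,101); print(e2)
T=np.eye(4);T[:3,:3]=Ro.from_euler('xyz',[-3.135,-.002,-.054]).as_matrix();T[:3,3]=[.4348,-.2692,.2978]
M=np.linalg.inv(T@np.array(c['tool_from_camera'])); c2=dict(c,R=M[:3,:3],t=M[:3,3])
tp=cam('top')
h=cv2.cvtColor(tp['color'],cv2.COLOR_RGB2HSV);m=((h[:,:,1]<60)&(h[:,:,2]>110)).astype(np.uint8);z=0*m;z[215:260,360:405]=m[215:260,360:405]
k=max(cv2.findContours(z,0,1)[0],key=cv2.contourArea); et=cv2.fitEllipse(cv2.convexHull(k)); print(et)
print('wrist pair',tri([ray(c,e3[0]),ray(c2,e2[0])]),'wrist+top',tri([ray(c,e3[0]),ray(tp,et[0])]))
for C,e in((c,e3),(c2,e2),(tp,et)): print(onz(C,e[0],.05).round(4))
# pad/plate in top
g=cv2.cvtColor(tp['color'],cv2.COLOR_RGB2GRAY);z=np.zeros_like(g);z[225:290,155:222]=(g[225:290,155:222]<40)*255
k=max(cv2.findContours(z,0,1)[0],key=cv2.contourArea); ep=cv2.fitEllipse(k); print('pad',ep,onz(tp,ep[0],.023).round(4))
R=Rt(0,-.055)
for X in [onz(c,e3[0],.05)]: plan(([X[0],X[1],.12],R),([X[0],X[1],.018],R))
E
python3 tri2.py
```

```text
((324.8584289550781, 105.274169921875), (74.11612701416016, 78.22666931152344), 1.5668838024139404)
((370.26800537109375, 100.41783142089844), (69.38341522216797, 73.80012512207031), 15.150787353515625)
((381.65374755859375, 235.8060760498047), (26.42180633544922, 26.510517120361328), 121.45954132080078)
wrist pair [ 0.52338976 -0.31533428  0.05984947] wrist+top [ 0.52410214 -0.31531977  0.05027529]
[ 0.5238 -0.3153  0.05  ]
[ 0.5238 -0.3164  0.05  ]
[ 0.5245 -0.3154  0.05  ]
pad ((187.51539611816406, 255.767333984375), (41.76839065551758, 42.48575210571289), 6.948936462402344) [0.4682 0.1576 0.023 ]
t 12.0 P [ 0.4388 -0.311   0.2731] rpy [-3.133e+00  1.000e-03 -5.600e-02] open 0.0855
[0.341, 0.003, 0.612, -0.003, 0.0, -0.0]
[0.342, 0.007, 1.02, -0.003, 0.0, -0.0]
```

Call:
servo_tool([
  [1,0.341,0.003,0.3,-0.003,0,0],
  [1,0.341,0.003,0.5,-0.003,0,0],
  [1,0.341,0.004,0.7,-0.003,0,0],
  [1,0.342,0.006,0.83,-0.003,0,0],
  [1,0.342,0.006,0.9,-0.003,0,0],
  [1,0.342,0.007,0.98,-0.003,0,0],
  [1,0.342,0.007,0.98,-0.003,0,0],
  [1,0.342,0.007,0.98,-0.003,0,0],
])

```text
time: 12.8
position: [0.5248, -0.3162, 0.0304]
orientation: [3.139, -0.001, -0.056]
force: [0.2, -0.2, 1.5]
opening: 0.0852
grasp_force: 0.0
```

```bash
python3 -c "
from h import *
plan(([.524,-.3155,.012],Rt(0,-.055)))
print(read_state()['force'])"
```

```text
t 12.8 P [ 0.5248 -0.3162  0.0304] rpy [ 3.139e+00 -1.000e-03 -5.600e-02] open 0.0852
[-0.003, -0.003, 0.073, 0.001, -0.0, -0.0]
[ 0.19305389 -0.23104248  1.49054315]
```

Call:
servo_tool([
  [1,0,0,0.065,0,0,0],
  [1,0,0,0.065,0,0,0],
  [0.6,0,0,0.065,0,0,0],
  [0.6,0,0,0.065,0,0,0],
  [0.6,0,0,0.065,0,0,0],
  [0.6,0,0,0.065,0,0,0],
  [0.6,0,0,0.065,0,0,0],
  [0.6,0,0,0.065,0,0,0],
], newtons=30)

```text
time: 13.6
position: [0.526, -0.317, 0.017]
orientation: [3.136, -0.006, -0.056]
force: [-0.1, 0.6, 6.5]
opening: 0.0661
grasp_force: 34.2
```

Call:
servo_tool([
  [0.6,0,0,-0.05,0,0,0],
  [0.6,0,0,-0.15,0,0,0],
  [0.6,0,0,-0.3,0,0,0],
  [0.6,0,0,-0.5,0,0,0],
  [0.6,0,0,-0.7,0,0,0],
  [0.6,0,0,-0.7,0,0,0],
  [0.6,-0.1,-0.15,-0.7,0,0,0],
  [0.6,-0.15,-0.3,-0.7,0,0,0],
  [0.6,-0.2,-0.45,-0.7,0,0,0],
  [0.6,-0.22,-0.6,-0.7,0,0,0],
  [0.6,-0.22,-0.75,-0.7,0,0,0],
  [0.6,-0.22,-0.9,-0.7,0,0,0],
  [0.6,-0.22,-1,-0.7,0,0,0],
  [0.6,-0.22,-1,-0.7,0,0,0],
])

```text
time: 15.0
position: [0.4829, -0.0597, 0.1883]
orientation: [3.14, -0.001, -0.051]
force: [0.1, -0.4, -1.5]
opening: 0.0661
grasp_force: 34.1
```

```bash
python3 -c "
from h import *
c=cam('wrist');save(c,'w4.png')
plan(([.468,.157,.19],Rt(0,-.055)))"
```

```text
t 15.05 P [ 0.483  -0.0615  0.1883] rpy [ 3.138e+00 -1.000e-03 -5.300e-02] open 0.0662
[-0.106, -0.87, -0.01, 0.001, -0.0, 0.001]
```

View pics/w4.png

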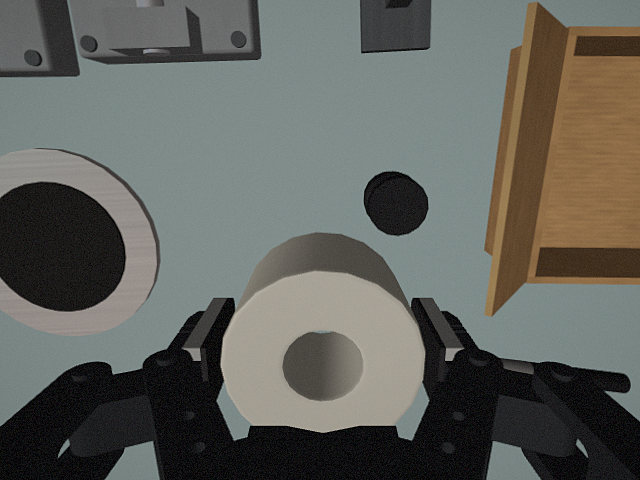

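```bash
python3 -c "
from h import *
from scipy.optimize import least_squares
c=cam('wrist');s=read_state()
Q=Ro.from_euler('xyz',s['orientation']);P=s['position']
top=np.array([[221,355],[425,355],[323,270],[323,432]],float)
def f(p):
    o=[[0,.033,0],[0,-.033,0],[.033,0,0],[-.033,0,0]]
    return (proj(c,[Q.apply(np.array([p[0]+a[0],p[1]-a[1],p[2]]))+P for a in o])-top).ravel()
r=least_squares(f,[0,0,-.033]);print('core top in tool',r.x.round(4),r.fun.round(1))
b=[.515,-.303,-.055]
def g(a): return (proj(c,[Ro.from_euler('z',b[2]).apply([.078*x,.1-.072*np.cos(a[0]),.075+.072*np.sin(a[0])])+[b[0],b[1],0] for x in(-1,1)])-[[490,315],[535,5]]).ravel()
for a0 in(1.2,2.2):
  r=least_squares(g,[a0]);print('flapL',r.x,r.fun.round(1))
p=cam('top');print()
R=Rt(0,-.055)
plan(([.468,.157,.12],R),([.468,.157,.06],R),([.468,.157,.036],R))"
```

```text
core top in tool [-0.0044 -0.0011 -0.0256] [ 4.5  0.9 -4.5  1.3  0.2 -5.7 -0.2  4.2]
flapL [2.25263452] [ 0.7  2.3 -1.5 -2.7]
flapL [2.25263452] [ 0.7  2.3 -1.5 -2.7]

t 15.15 P [ 0.4832 -0.0632  0.1882] rpy [ 3.138e+00 -1.000e-03 -5.600e-02] open 0.0658
[-0.11, -0.877, 0.269, 0.001, -0.0, -0.0]
[-0.11, -0.878, 0.509, 0.001, -0.0, -0.0]
[-0.111, -0.878, 0.605, 0.001, -0.0, -0.0]
```

Call:
servo_tool([
  [0.6,-0.05,-0.2,0,0,0,0],
  [0.6,-0.08,-0.4,0,0,0,0],
  [0.6,-0.1,-0.6,0,0,0,0],
  [0.6,-0.1,-0.75,0.1,0,0,0],
  [0.6,-0.1,-0.875,0.2,0,0,0],
  [0.6,-0.1,-0.875,0.32,0,0,0],
  [0.6,-0.1,-0.875,0.42,0,0,0],
  [0.6,-0.1,-0.875,0.51,0,0,0],
  [0.6,-0.1,-0.875,0.51,0,0,0],
  [0.6,-0.1,-0.875,0.51,0,0,0],
])

```text
time: 16.15
position: [0.4712, 0.1557, 0.0601]
orientation: [3.138, -0.001, -0.057]
force: [0.5, 0.2, -0.2]
opening: 0.066
grasp_force: 34.3
```

Call:
servo_tool([
  [0.6,0,0,0.02,0,0,0],
  [0.6,0,0,0.04,0,0,0],
  [0.6,0,0,0.05,0,0,0],
  [0.6,0,0,0.06,0,0,0],
  [0.6,0,0,0.06,0,0,0],
])

```text
time: 16.65
position: [0.4706, 0.1566, 0.0448]
orientation: [3.138, -0.001, -0.056]
force: [-0.2, 0.3, -0.7]
opening: 0.0659
grasp_force: 34.3
```

Call:
servo_tool([
  [0.6,0,0,0.006,0,0,0],
  [0.6,0,0,0.012,0,0,0],
  [0.6,0,0,0.018,0,0,0],
  [0.6,0,0,0.018,0,0,0],
])

```text
time: 17.05
position: [0.4707, 0.1565, 0.0403]
orientation: [3.138, -0.001, -0.056]
force: [-0.0, 0.1, -1.6]
opening: 0.0658
grasp_force: 34.3
```

```bash
python3 -c "
from h import *
c=cam('scene');cv2.imwrite('pics/s4.png',cv2.resize(c['color'][150:270,320:520,::-1],(800,480),interpolation=3))
for p in ([.468,.157,.023],[.468,.157,.068]): print(proj(c,p))"
```

```text
[[396.24239846 196.30229705]]
[[398.02386731 182.86875648]]
```

View pics/s4.png

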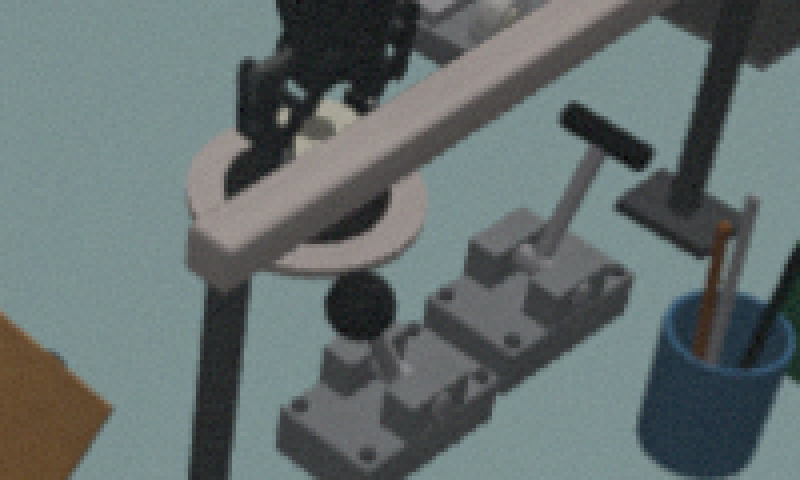

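The core top is at px (399.5,182), against (398,183) when seated. It's within a few mm, so I keep going down in small steps until I feel contact.

Call:
servo_tool([
  [0.6,0,0,0.005,0,0,0],
  [0.6,0,0,0.01,0,0,0],
  [0.6,0,0,0.01,0,0,0],
])

```text
time: 17.4
position: [0.4707, 0.1565, 0.0378]
orientation: [3.138, -0.001, -0.056]
force: [-0.0, 0.2, -1.2]
opening: 0.0658
grasp_force: 34.3
```

Call:
servo_tool([
  [0.6,0,0,0.005,0,0,0],
  [0.6,0,0,0.01,0,0,0],
  [0.6,0,0,0.01,0,0,0],
])

```text
time: 17.7
position: [0.4707, 0.1565, 0.0353]
orientation: [3.138, -0.001, -0.056]
force: [0.1, -0.2, -1.7]
opening: 0.0664
grasp_force: 34.3
```

Call:
servo_tool([
  [0.6,0,0,0.005,0,0,0],
  [0.6,0,0,0.01,0,0,0],
  [0.6,0,0,0.01,0,0,0],
])

```text
time: 18.0
position: [0.4709, 0.1566, 0.0349]
orientation: [3.138, -0.002, -0.056]
force: [-5.5, -0.9, 8.2]
opening: 0.0662
grasp_force: 35.0
```

Call:
servo_tool([
  [0.6,0,0,0.004,0,0,0],
  [0.6,0,0,0.006,0,0,0],
  [0.6,0,0,0.006,0,0,0],
])

```text
time: 18.3
position: [0.4709, 0.1566, 0.0348]
orientation: [3.138, -0.002, -0.056]
force: [-8.4, -1.4, 15.0]
opening: 0.066
grasp_force: 35.6
```

Call:
servo_tool([
  [0.6,0,0,-0.01,0,0,0],
  [0.6,0,0,-0.01,0,0,0],
  [0.8,0,0,-0.01,0,0,0],
  [1,0,0,-0.01,0,0,0],
  [1,0,0,-0.01,0,0,0],
  [1,0,0,-0.01,0,0,0],
  [1,0,0,-0.01,0,0,0],
  [1,0,0,-0.06,0,0,0],
  [1,0,0,-0.12,0,0,0],
  [1,0,0,-0.2,0,0,0],
  [1,0,0,-0.35,0,0,0],
  [1,0,0,-0.5,0,0,0],
  [1,-0.2,0,-0.7,0,0,0],
  [1,-0.4,0,-0.8,0,0,0],
  [1,-0.4,0,-0.8,0,0,0],
  [1,-0.4,0,-0.8,0,0,0],
])

```text
time: 19.9
position: [0.3701, 0.1634, 0.2359]
orientation: [3.141, -0.01, -0.054]
force: [0.9, -0.1, 0.3]
opening: 0.0858
grasp_force: 0.0
```

```bash
python3 -c "
from h import *
c=cam('wrist');save(c,'w5.png');T=cam('top');S=cam('scene')
cv2.imwrite('pics/w5t.png',np.hstack([cv2.resize(c['color'],(400,300)),cv2.resize(T['color'][80:380,120:520],(400,300))])[:,:,::-1])
for n,C in(('wrist',c),('top',T),('scene',S)):
    for l in('core','pad','drive_tip','lamp_tip','flap_left','flap_right'):
        for q in outline_of(n,l)[:1 if l!='core' else 3]:
            h=cv2.cvtColor(C['color'],cv2.COLOR_RGB2HSV)
            print(n,l,round(q['p'],2),np.round(q['xy']),onz(C,q['xy'],.06 if l=='core' else .023).round(3),'sat',np.median(h[q['region']][:,1]))
for a in([.468,.157,.023],[.468,.157,.068]): print(proj(c,a),proj(T,a))
plan()"
```

```text
wrist core 0.61 [321.  74.] [0.478 0.159 0.06 ] sat 25.0
wrist pad 0.68 [322.  94.] [0.466 0.159 0.023] sat 17.0
top core 0.97 [469. 274.] [ 0.436 -0.526  0.06 ] sat 169.0
top core 0.96 [440. 190.] [ 0.637 -0.453  0.06 ] sat 170.0
top core 0.83 [456. 234.] [ 0.531 -0.495  0.06 ] sat 169.0
top pad 0.6 [187. 252.] [0.476 0.159 0.023] sat 17.0
top drive_tip 0.61 [156. 186.] [0.64  0.242 0.023] sat 10.0
top lamp_tip 0.53 [247. 184.] [0.647 0.015 0.023] sat 31.0
top flap_left 0.74 [326. 233.] [ 0.531 -0.182  0.023] sat 143.0
scene core 0.96 [164. 326.] [ 0.461 -0.535  0.06 ] sat 174.0
scene core 0.81 [244. 378.] [ 0.666 -0.488  0.06 ] sat 182.0
scene core 0.8 [392. 180.] [0.444 0.16  0.06 ] sat 24.0
scene pad 0.8 [404. 207.] [0.51  0.141 0.023] sat 18.0
scene drive_tip 0.64 [466. 188.] [0.571 0.324 0.023] sat 22.0
scene lamp_tip 0.65 [320. 247.] [ 0.475 -0.124  0.023] sat 131.0
scene flap_left 0.28 [413. 229.] [0.582 0.093 0.023] sat 27.0
scene flap_right 0.88 [219. 302.] [ 0.454 -0.402  0.023] sat 142.0
[[324.24304466  91.90389029]] [[187.74155573 255.83811253]]
[[324.49431703  86.83637411]] [[183.0660594  256.00149331]]
t 20.95 P [0.3707 0.1628 0.2314] rpy [ 3.138e+00 -2.000e-03 -5.600e-02] open 0.085
```

View pics/w5.png

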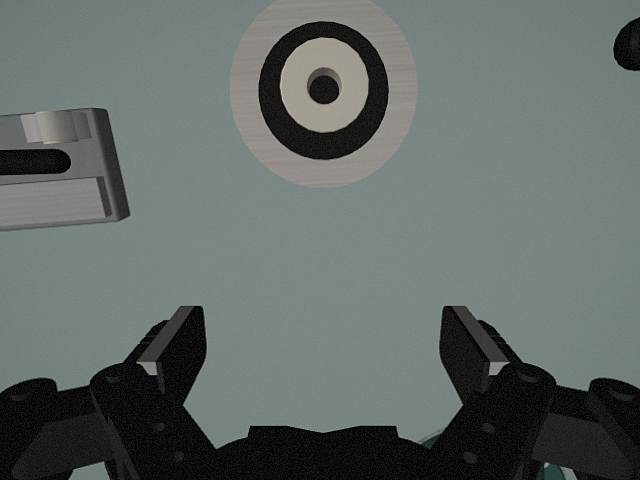

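View pics/w5t.png

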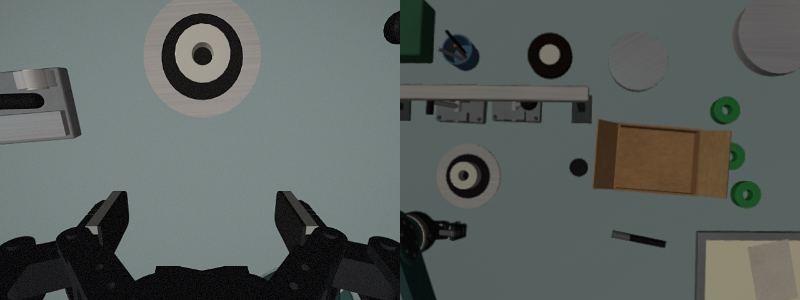

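The core sits at px (324,85), against (324.5,87) expected for the pad's centre. The flaps are folded, the drive is off and the bystanders haven't moved.

```bash
python3 -c "
from cell import *
print(close_job())"
```

```text
the job is handed in; nothing more can be done
None
```

The job is handed in, with no verdict returned: the last pictures show the drive lever at off, the lamp switch as it was, both flaps well past upright, and the core flat within a few mm of the pad's centre.

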